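Clamp the bone and start the dust extractor behind the plaster jacket

ROBOT

A 7-joint arm with a two-finger parallel gripper is mounted at the origin on the work surface. World frame = base frame: x ahead of the robot, y to its left, z up, the work surface at z = 0. Lengths are in mm, angles in rad, forces in N, time in s.
With the tool pointing down it reaches from about 350 to 900 mm from the base axis. Payload 8.1 kg.
Tool frame: the origin (TCP) lies midway between the tips of the shut fingers; the grasp point (between the pads) lies 19 mm behind it; z points along the fingers, y is the line along which they close (so a half turn about z gives the same grasp; the last joint's range is limited). The gripper opens to 85 mm and grips with 20 to 120 N. Pads are 22 mm wide; open, the fingers measure 114 mm over their backs; the gripper's body (76 mm by 85 mm) begins 54 mm behind the grasp point. The pads swing forward as they close: fully open they stand 13 mm farther back than shut.
Start: joints at [-1.323, 0.434, 0.025, 1.573, -0.012, 1.134, -0.075], TCP at [214.808, 586.94, 231.323] pointing down, gripper open.
Joint ranges: [-2.62, 2.62], [-0.44, 2.09], [-1.27, 1.32], [0.08, 2.57], [-1.32, 4.46], [0.12, 2], [-2.74, 2.74]. Speed limits (rad/s): [2.22, 2.22, 3.01, 3.01, 3.14, 3.14, 3.14].

INTERFACE

Orientations are given as a rotation vector (axis times angle).
In Python, from plant import arm gives the robot as it stands.
- The arm moves only by the shell command python3 -m crank 'ROWS'. ROWS is JSON, a list that holds one entry, the list of rows, each a list of 7 numbers: the turn, a rotation vector about the tool's x, y, z in rad, then the shift along the tool's x, y, z in mm, then the closure, from 0 (fully open) to 1 (shut). In form: [[[wx, wy, wz, x, y, z, grip], ...]]. A call has 1 to 12 rows; each row shifts and turns the commanded pose from where the row before left it, along the tool's axes as they then stand; what a row does not reach is not made up. A row lasts 1/8 s, in which the tool goes at most 62.5 mm and 10.7 degrees, less where a joint would pass 70% of its speed; a pose out of reach is approached as far as the arm can. A call with a gripper value outside its range is refused whole. The fingers move at their own pace and stop on an object; the grip force is fixed at half the most. Time passes only in rows, so rows that do not move let the fingers close. It gives the time, the measured TCP pose, the force, the opening and the grip force at its end, in the units of the state.
- arm.sense(): the state, without advancing time (a new reading comes with each control period).
- arm.read_camera(name): name is "side" or "top"; returns a dict with "pixels" (480x640x3 uint8, blue, green, red), "depth" (480x640 float32, mm along the optical axis (not along the pixel's ray), 0 where there is no reading), "fov_y" (degrees; the focal length in pixels is half the picture's height over the tangent of half this angle, whatever the lens; pixels are square), "cx", "cy" (the principal point, pixels), "xyz" and "orientation" of the camera in the world. Camera axes: x right, y up, looking along -z (the intrinsics and any distortion apply to the point x, -y, -z); pixel columns grow to the right and rows downward; lengths in mm; the calibration is good to about 2 mm. A picture is of the moment at which its call begins.
- arm.close_job(): hands the job in; it is judged then, once.
The state is a dict: "t": time; "q": joint angles; "qvel": joint speeds; "effort": joint torques, N m; "position": TCP position; "tcp_rot": TCP orientation; "wrist_force": force on the tool from outside, world axes, zero at the start; "ft_torque": the same for the moment, N m; "gripper_width": opening from 0.0 (shut) to 1.0 (fully open); "gripper_force": force on a finger pad.
Only numpy, scipy, OpenCV 4.12 (cv2) and the standard library are available. Lean on these libraries where they do the work, as an engineer would, in place of code of your own. Each camera call takes 0.05 s, during which the arm holds its last target. There are 200 camera calls.

TASK

Get the bone ready for cleaning: first tighten the clamp's wing nut fully (clockwise, between its two guide posts), then switch on the dust extractor by reaching over the plaster jacket with the bent rod and pushing the long toggle all the way over to the right. Touch the extractor only with the rod, do not knock the jacket or the short toggle, leave everything else where it is, and lay the rod back in the notches of its rest the way it was.

Things in the scene. Friction and masses are not known exactly. Their poses are not given: they have to be found in the camera images.
- clamp: Specimen clamp, fixed: plywood base 150 x 150 x 18 mm; a bone lies along its x axis under an aluminium strap along its y axis (28 mm wide, top 61 mm above the table). Two steel guide posts, 16 mm thick, stand on its y axis 58 mm either side of the centre, tops 100 mm above the table. A steel wing nut sits on the strap's middle. Origin: centre of the underside.
- wing_nut (a joint): Wing nut's angle (rad) about its vertical axis, growing CLOCKWISE seen from above (tightening). Starts loose at 0 to 0.5; the hard stop at 1.9 is fully tight. The blade's long direction has the yaw: clamp yaw + 0.95 - this value. 0.12 N m of friction, no spring; it neither rises nor falls. Short arcs with several grasps are allowed.
- nut_grip (a point): Point on the nut's axis in the middle of its wings, 86 mm above the table. The wings are one flat upright blade: 48 mm long, 9 mm thick, from 68 to 98 mm above the table, to be pinched across its thickness. Fingers that are opened wide hit the guide posts (inner sides 50 mm from the axis).
- rod: Bent rod, loose, 90 g. Pale wooden square handle, 16 x 16 x 100 mm, along its x axis, origin at the handle's centre; an 8 mm round steel shaft goes on to x = +150 mm, where it bends at a right angle into a leg that hangs down along -z. Centre of mass about 50 mm from the origin towards the bend. Starts level in its rest, axis 120 mm above the table, z axis up (as in use).
- rod_tip (a point): Lower end of the rod's leg, 150 mm along x and 90 mm below the handle's axis.
- rod_bend (a point): The rod's bend (top of the leg), 150 mm along x from the handle's centre.
- rest: Wooden tool rest, fixed: base 235 x 70 x 12 mm; two uprights, 10 mm thick, end in 90 degree V notches at x = -98 mm (under the handle's tail; tips 124 mm above the table) and x = +55 mm (under the shaft; tips 134 mm), 40 mm open across. The rod lies in them along the rest's x axis, handle centre at x = -60 mm, bend at x = +90 mm. Origin: centre of the underside.
- extractor: Bench dust extractor, fixed: grey box 160 (x) x 220 (y) x 110 mm high. Its front face, at its own x = -80 mm, looks towards the robot and carries two steel toggle switches; the jacket stands before this face. Origin: centre of the underside.
- switch (a joint): The extractor's own toggle, the LONG one (46 mm pivot to tip, 10 mm thick), on the right seen from the robot. It swings level from 0 (off: sticks out of the front face leaning 0.4 rad to the left, the extractor's +y) to 0.8 rad (on: leaning 0.4 rad to the right, -y). 0.03 N m of friction, no spring: it stays where left. Starts at 0 to 0.1.
- switch_pivot (a point): Pivot of the long toggle, in the front face, 45 mm above the table (extractor x = -80, y = -35 mm).
- lamp_switch (a joint): The SHORT toggle (26 mm long, 8 mm diameter), on the left, which works a lamp: the same motion, joint from 0 to 0.8 rad; it starts anywhere from 0 to 0.5. Leave it alone.
- lamp_switch_pivot (a point): Pivot of the short toggle, in the front face, 45 mm above the table (extractor x = -80, y = +45 mm).
- lamp_tip (a point): Tip of the short toggle (moves with it).
- jacket: White plaster field jacket, fixed, fragile: 70 (x) x 270 (y) mm, 75 mm high; the brown fossil on it reaches 92 mm, and its two bony horns at y = +95 and -95 mm (34 mm thick at the foot) rise to 132 mm. It stands before the extractor's front face, parallel to it within 3 degrees, with a gap of about 50 to 70 mm between. Origin: centre of the underside.
- vertebra: Bystander: brown fossil vertebra, 65 mm across, 33 mm high.
- chip: Bystander: brown fossil fragment, 55 x 42 x 29 mm.
- calipers: Bystander: steel calipers with a black slide, lying flat, 150 x 60 x 8 mm.
- jaw: Bystander: brown fossil jaw piece, 175 mm long, 44 mm high.
- bottle: Bystander: white bottle of consolidant, 60 mm diameter, 130 mm high.
- brush: Bystander: brush lying flat.
- jar: Bystander: glass jar with a white cap, 44 mm diameter, 50 mm high, standing on top of the extractor.

How it is judged (in metres and radians):
On the way, in this order (a step that is already met when the one before it is completed fails the run):
1. the wing nut is fully tight (value of joint wing_nut above 1.78 rad), for 0.1 s.
2. the long toggle is fully over to on, pushed with the rod (value of joint switch above 0.68 rad), for 0.1 s.
At the end, for the whole second after the job is handed in: Wing nut tight (above 1.78 of 1.9 rad), long toggle on (above 0.68 of 0.8 rad), rod still in both notches of its rest: handle centre within 25 mm along and 8 mm across of its place, axis 112 to 128 mm up, z axis within 0.2 rad of vertical, bend on the same side as at the start (value of joint wing_nut above 1.78 rad and value of joint switch above 0.68 rad and x of rod in the frame of rest between -0.085 and -0.035 m and y of rod in the frame of rest between -0.008 and 0.008 m and z of rod in the frame of rest between 0.112 and 0.128 m and x of rod_bend in the frame of rest above 0.06 m and angle between rod's own z axis and vertical below 0.2 rad and linear speed of rod below 0.02 m/s); the robot touches nothing.
It fails at once if the gripper or arm touches the extractor or its toggles (contact force between any of the fingers, the arm and extractor above 1 N).
It fails at once if the jacket is knocked (over 3 N) (contact force between jacket and anything else above 3 N).
It fails at once if the short toggle is thrown or shifted (distance of lamp_tip from where it was at the start of the episode above 0.004 m).
It fails at once if a bystander is moved by more than 20 mm (distance of any of vertebra, chip, calipers, jaw, bottle, brush, jar from where it was at the start of the episode above 0.02 m).
It also fails if it takes over 69 s, if anything falls off the work surface, if the arm or the gripper's body presses on something with over 40 N, if the wrist force passes 120 N, or if a joint passes its speed limit or range.

## Working session

There is one attempt and no reset: what is moved stays moved. The work goes in short steps, Python scripts to look and compute and a shell command to move; the robot and the scene stay as the last step left them, time stands still between calls to the robot, and variables do not carry over. Pictures are saved under pics/ and viewed, at most 10 in all, crops included, and the job is handed in when it is done.

```bash
ls; mkdir -p pics; cat > h.py <<'E'
import numpy as np,cv2
from plant import arm
from scipy.spatial.transform import Rotation as R
def cam(n):
    d=arm.read_camera(n); np.savez('/tmp/%s.npz'%n,**{k:np.array(v) for k,v in d.items()}); return d
def load(n): return {k:v for k,v in np.load('/tmp/%s.npz'%n).items()}
def cloud(d):
    f=240/np.tan(np.radians(float(d['fov_y']))/2); v,u=np.mgrid[:480,:640]
    z=d['depth']; p=np.stack([(u-d['cx'])/f*z,-(v-d['cy'])/f*z,-z],-1)
    o=np.array(d['orientation']); M=R.from_rotvec(o).as_matrix() if o.size==3 else o.reshape(3,3)
    P=p@M.T+np.array(d['xyz']); P[z==0]=np.nan; return P
E
python3 - <<'E'
from h import *
for n in('top','side'):
    d=cam(n); cv2.imwrite('pics/%s0.png'%n,d['pixels']); print(n,{k:v for k,v in d.items() if k not in('pixels','depth')},(d['depth']==0).mean())
print(arm.sense())
E
```

```text
pics
top {'fov_y': 56.70033635224791, 'cx': 323.79138519258254, 'cy': 238.22418545939416, 'xyz': array([ 481.15551089,   -3.45917801, 1356.34494892]), 'orientation': array([ 0.04360425, -0.05690969, -1.58011898])} 0.0038313802083333333
side {'fov_y': 49.7227522060081, 'cx': 324.88946073798843, 'cy': 236.5784548248264, 'xyz': array([ 425.77175699, -909.94172398,  936.50124784]), 'orientation': array([ 0.82920211, -0.07051069, -0.13058456])} 0.0038118489583333333
{'t': 0.1, 'q': array([-1.32255404,  0.435158  ,  0.02497042,  1.57395506, -0.01158084,
        1.13402803, -0.07509437]), 'qvel': array([ 0.00024545, -0.0003962 ,  0.00108845, -0.00267818, -0.00132323,
        0.00018667,  0.00113539]), 'effort': array([ 3.85894091e-03, -6.71751237e+01,  1.02843270e+00, -3.16899920e+01,
        1.57653715e-02,  7.27709979e-03, -1.92923130e-05]), 'position': array([214.70778651, 586.4986479 , 230.62125699]), 'tcp_rot': array([-5.48342520e-01, -3.09326346e+00,  2.19922936e-03]), 'wrist_force': array([-0.17622777,  0.07864926,  0.47186455]), 'ft_torque': array([-0.01055026, -0.02353146,  0.07546698]), 'gripper_force': 0.0, 'gripper_width': 0.9960367447310051}
```

View pics/top0.png

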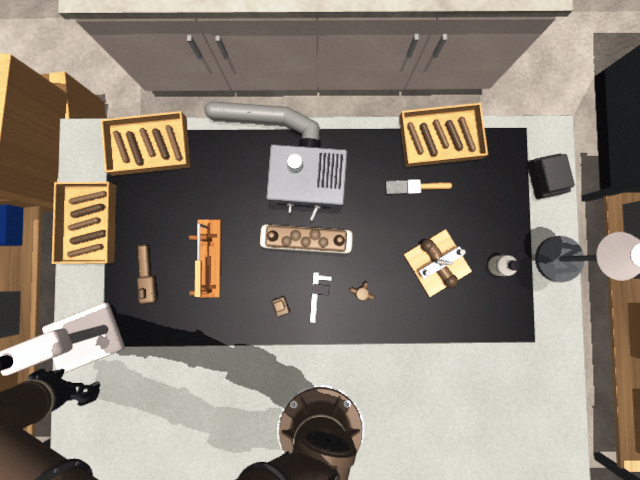

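View pics/side0.png

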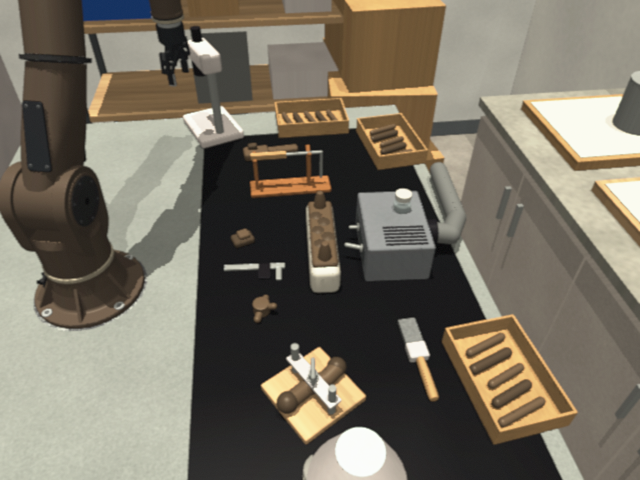

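Top view: extractor (307,175), long toggle (315,212), short toggle (290,208), jacket (306,238), rest with rod (203,258; handle end near robot at (198,280)), clamp (438,263). The side view shows the same; clamp at (313,390), rod at (290,155).

```bash
python3 - <<'E'
from h import *
def fit(P,lo,hi,box,name):
    m=(P[...,2]>lo)&(P[...,2]<hi)&(P[...,0]>box[0])&(P[...,0]<box[1])&(P[...,1]>box[2])&(P[...,1]<box[3])
    q=P[m]
    if len(q)<8: print(name,'few',len(q)); return
    r=cv2.minAreaRect(q[:,:2].astype(np.float32)); print(name,len(q),np.round(r[0],1),np.round(r[1],1),round(r[2],1),'z',np.round(np.median(q[:,2]),1),'mean',np.round(q.mean(0),1))
for n in('top','side'):
    P=cloud(load(n)); print(n)
    for (u,v) in ([(438,263),(306,238),(306,165),(205,258),(315,211),(290,208)] if n=='top' else [(313,390),(322,245),(400,240),(290,155),(353,247),(351,227)]): print((u,v),np.round(P[v,u],1))
    T=P[...,2]; m=(np.abs(P[...,0]-550)<300)&(np.abs(P[...,1])<450)&(T<15); print('table z',np.nanmedian(T[m]))
    fit(P,100,120,(560,800,-130,200),'extr top')
    fit(P,60,76,(440,560,-150,200),'jacket')
    fit(P,105,140,(440,560,-150,200),'horns')
    fit(P,10,30,(350,600,-500,-200),'clamp base')
    fit(P,92,110,(350,600,-500,-200),'posts/nut')
    fit(P,5,20,(300,650,200,380),'rest base')
    fit(P,108,140,(300,650,200,380),'rod')
E
```

```text
top
(438, 263) [ 488.2 -336.7   99.3]
(306, 238) [563.6  36.3  85.2]
(306, 165) [769.3  33.9 110.9]
(205, 258) [510.9 343.1  12.7]
(315, 211) [645.3  10.2  52. ]
(290, 208) [654.2  83.5  57.2]
table z 1.1849884759808447
extr top 3531 [679.9  34.1] [228.3 240. ] 89.8 z 109.6 mean [726.1  31.  109.6]
jacket 221 [540.  40.] [267.9  37.8] 89.5 z 68.2 mean [536.2  18.3  68. ]
horns 69 [550.9  35.3] [207.1  18.2] 89.8 z 122.1 mean [552.8 -31.  122.4]
clamp base 1528 [ 487.2 -357.5] [269.6 183.2] 46.5 z 17.9 mean [ 488.8 -350.7   17.8]
posts/nut 95 [ 489.8 -355.1] [ 26.2 129.1] 24.4 z 98.4 mean [ 490.5 -355.7   98.2]
rest base 1787 [475.1 291. ] [177.2 349.9] 89.9 z 10.9 mean [497.8 315.7  10.7]
rod 465 [505.1 333.5] [ 47.8 201.5] 89.0 z 125.5 mean [488.1 334.2 124.9]
side
(313, 390) [ 489.5 -382.1   56.7]
(322, 245) [551. -63. 130.]
(400, 240) [740.2 -45.3 106.3]
(290, 155) [514.9 330.5 117.3]
(353, 247) [640.2   9.2  44.6]
(351, 227) [648.5  82.9  46.1]
table z 1.159848361919103
extr top 3197 [680.3  31.5] [239.4 233.3] 0.3 z 109.8 mean [720.9  12.2 109.6]
jacket 283 [531.8  28. ] [ 38.2 256.2] 4.2 z 67.7 mean [536.7 -36.3  67.9]
horns 109 [551.3  29.2] [209.4  17.3] 90.0 z 118.2 mean [552.9 -50.5 119.3]
clamp base 3181 [ 490.9 -358.5] [151.3 152. ] 30.5 z 18.0 mean [ 490.4 -374.8   17.9]
posts/nut 231 [ 490.7 -357.9] [ 27.8 133.3] 24.6 z 98.2 mean [ 491.6 -361.1   98. ]
rest base 1218 [472.4 290.7] [345.3 169.6] 0.4 z 11.1 mean [505.8 325.5  11. ]
rod 424 [502.8 331.2] [201.3  51.6] 0.6 z 122.8 mean [488.3 329.9 122.4]
```

```bash
python3 - <<'E'
from h import *
from scipy.cluster.hierarchy import fcluster,linkage
C=[cloud(load(n)).reshape(-1,3) for n in('top','side')]
def sel(P,b): return P[np.all((P>np.array(b)[:,0])&(P<np.array(b)[:,1]),1)]
def line(q):
    c=q[:,:2].mean(0); w,v=np.linalg.eigh(np.cov((q[:,:2]-c).T)); return np.round(c,1),round(np.degrees(np.arctan2(v[1,1],v[0,1])),1),np.round(np.sqrt(w),1)
for n,P in zip(('top','side'),C):
    print(n)
    q=sel(P,[(400,580),(-450,-270),(85,112)]); lab=fcluster(linkage(q,'single'),12,'distance')
    for l in set(lab):
        k=q[lab==l]; 
        if len(k)>5: r=cv2.minAreaRect(k[:,:2].astype(np.float32)); print(' nut/post',len(k),np.round(r[0],1),np.round(r[1],1),round(r[2],1),line(k),'zmax',np.round(np.percentile(k[:,2],95),1))
    q=sel(P,[(400,700),(300,362),(112,140)]); print(' rod',line(q),np.round(q.min(0),1),np.round(q.max(0),1))
    for x0 in range(390,620,15):
        k=sel(P,[(x0,x0+15),(290,370),(100,140)]); k=k[k[:,2]>k[:,2].max()-3] if len(k) else k
        if len(k): print('   ',x0,len(k),np.round(np.median(k,0),1), end=';')
    q=sel(P,[(585,690),(300,362),(20,112)]); print('\n leg',len(q),np.round(q.mean(0),1) if len(q) else '',q[:,2].min() if len(q) else '')
    q=sel(P,[(612,662),(-80,130),(30,62)]);lab=fcluster(linkage(q,'single'),10,'distance')
    for l in set(lab):
        k=q[lab==l]
        if len(k)>3: print(' toggle',len(k),line(k),np.round(k.min(0),1),np.round(k.max(0),1))
    q=sel(P,[(480,600),(-120,190),(30,140)]); print(' jacket ext',np.round(np.percentile(q,[.5,99.5],0),1))
    q=sel(P,[(480,600),(-120,190),(100,140)]);
    for s in(-1,1):
        k=q[(q[:,1]-35)*s>0]; print(' horn',len(k),np.round(k.mean(0),1),np.round(k.min(0),1),np.round(k.max(0),1))
    q=sel(P,[(600,860),(-150,200),(106,113)]); print(' extr',len(q),cv2.minAreaRect(q[:,:2].astype(np.float32)),np.round(q.min(0),1),np.round(q.max(0),1))
    for y in(-60,-30,30,60,120):
        k=sel(P,[(600,720),(y-8,y+8),(104,113)]); print('   edge',y,np.round(k[:,0].min(),1) if len(k) else None)
    q=sel(P,[(600,860),(-150,200),(140,170)]); print(' jar',len(q),np.round(q.mean(0),1)if len(q) else '')
    for nm,y0,y1 in(('up1',280,380),):
        q=sel(P,[(380,640),(y0,y1),(15,105)]);print(' upr',line(q),[ (np.round(q[(q[:,0]>a)&(q[:,0]<a+10),0].size)) for a in range(380,640,10)])
    q=sel(P,[(350,660),(255,380),(9,14)]);print(' base',cv2.minAreaRect(q[:,:2].astype(np.float32)),np.round(np.percentile(q,[1,99],0),1))
E
```

```text
top
 nut/post 30 [ 518.6 -404.7] [13.8 11.5] 85.4 (array([ 518.6, -403.9]), np.float64(88.3), array([3.8, 4.4])) zmax 102.9
 nut/post 55 [ 489.5 -355.1] [47.1  8.6] 89.3 (array([ 489.6, -354.8]), np.float64(84.5), array([ 2.6, 13.7])) zmax 100.7
 nut/post 28 [ 460.4 -306.3] [11.5 15.1] 1.4 (array([ 460.1, -304.7]), np.float64(97.4), array([3.7, 4.6])) zmax 104.5
 rod (array([487.7, 334.2]), np.float64(-179.6), array([ 8.3, 60.4])) [404.2 311.2 112.6] [605.8 359.  138.4]
    390 3 [404.7 339.2 129.2];    405 9 [410.1 334.  129.8];    420 2 [422.5 340.2 132.8];    435 10 [441.5 334.3 129.8];    450 3 [464.7 336.  133.3];    465 9 [472.9 337.2 130.7];    480 3 [486.5 334.1 132.8];    495 5 [497.5 331.6 130.4];    510 1 [524.9 332.  130.8];    525 11 [530.7 336.4 124. ];    540 6 [548.6 333.6 126.4];    555 3 [565.7 354.8 136. ];    570 3 [583.1 333.9 126.1];    585 3 [596.9 333.  129.2];    600 6 [602.9 334.6 123.6];
 leg 23 [601.5 331.   72.2] 20.434754076843546
 toggle 19 (array([651.6,  86.7]), np.float64(173.9), array([2.4, 5.8])) [643.6  83.5  42.3] [661.1  90.4  57.2]
 toggle 6 (a
[... 2877 characters left out ...]
6.1] [830.  144.9 113. ]
   edge -60 656.1
   edge -30 658.5
   edge 30 663.3
   edge 60 665.4
   edge 120 671.8
 jar 214 [767.6  57.7 155.7]
 upr (array([518.1, 326. ]), np.float64(-178.8), array([ 8.7, 78.1])) [np.int64(0), np.int64(1), np.int64(26), np.int64(70), np.int64(2), np.int64(2), np.int64(2), np.int64(1), np.int64(2), np.int64(1), np.int64(2), np.int64(2), np.int64(4), np.int64(3), np.int64(2), np.int64(4), np.int64(2), np.int64(2), np.int64(101), np.int64(8), np.int64(3), np.int64(24), np.int64(45), np.int64(0), np.int64(0), np.int64(0)]
 base ((510.00396728515625, 331.3686828613281), (78.66718292236328, 233.7578125), 88.78669738769531) [[394.9 295.3   9.1]
 [623.8 367.   13.9]]
```

```bash
cat >> h.py <<'E'
def to(x,y,z,yaw):
    "total tool-frame shift to (x,y,z) at present attitude, then turn to tool-down with tool y at yaw (deg)"
    s=arm.sense(); T=R.from_rotvec(s['tcp_rot']); d=T.inv().apply(np.array([x,y,z])-s['position'])
    a=np.radians(yaw); Y=np.array([np.cos(a),np.sin(a),0]); Z=np.array([0,0,-1.]); G=R.from_matrix(np.stack([np.cross(Y,Z),Y,Z],1))
    my=T.apply([0,1,0]); w=(T.inv()*G).as_rotvec()
    print('t',round(s['t'],2),'pos',np.round(s['position'],1),'yaw',np.round(np.degrees(np.arctan2(my[1],my[0])),1),'shift',np.round(d,1),'turn after',np.round(w,3),'q',np.round(s['q'],2),'F',np.round(s['wrist_force'],1),'w',round(s['gripper_width'],3))
E
python3 -m crank '[[[0,0,0.18,0,0,-5,0.4],[0,0,0.18,0,0,-5,0.4],[0,0,0.18,0,0,-5,0.4],[0,0,0.18,0,0,-5,0.4],[0,0,0.18,0,0,-5,0.4],[0,0,0.18,0,0,-5,0.4],[0,0,0.18,0,0,-5,0.4],[0,0,0.06,0,0,-5,0.4]]]'
python3 -c "
from h import *
to(490,-357,200,-6)"
```

```text
t: 1.1
position: [214.6, 586.7, 271.0]
tcp_rot: [2.333, 2.103, -0.001]
wrist_force: [0.3, 0.3, 0.5]
gripper_width: 0.599
gripper_force: 0.0
t 1.1 pos [214.6 586.7 271. ] yaw -5.9 shift [-910.   371.7   71.9] turn after [-0.     0.001  0.001] q [-1.53  0.41  0.33  1.53 -0.14  1.22 -1.28] F [0.3 0.3 0.5] w 0.599
```

```bash

python3 -m crank '[[[0,0,0,-45.5,18.6,0,0.45],[0,0,0,-45.5,18.6,0,0.45],[0,0,0,-45.5,18.6,0,0.45],[0,0,0,-45.5,18.6,0,0.45],[0,0,0,-45.5,18.6,0,0.45],[0,0,0,-45.5,18.6,0,0.45],[0,0,0,-45.5,18.6,0,0.45],[0,0,0,-45.5,18.6,0,0.45],[0,0,0,-45.5,18.6,0,0.45],[0,0,0,-45.5,18.6,0,0.45]]]'
python3 -m crank '[[[0,0,0,-45.5,18.6,0,0.45],[0,0,0,-45.5,18.6,0,0.45],[0,0,0,-45.5,18.6,0,0.45],[0,0,0,-45.5,18.6,0,0.45],[0,0,0,-45.5,18.6,0,0.45],[0,0,0,-45.5,18.6,0,0.45],[0,0,0,-45.5,18.6,0,0.45],[0,0,0,-45.5,18.6,0,0.45],[0,0,0,-45.5,18.6,0,0.45],[0,0,0,-45.5,18.6,0,0.45],[0,0,0,0,0,0,0.45],[0,0,0,0,0,0,0.45]]]'
python3 -c "
from h import *
to(490,-357,70,-6)"
```

```text
t: 2.35
position: [354.5, 113.9, 271.2]
tcp_rot: [-2.329, -2.107, -0.0]
wrist_force: [0.7, -1.0, 0.4]
gripper_width: 0.549
gripper_force: 0.0
t: 3.85
position: [493.7, -355.4, 270.7]
tcp_rot: [-2.329, -2.106, 0.0]
wrist_force: [-0.6, 0.3, 0.1]
gripper_width: 0.549
gripper_force: 0.0
t 3.85 pos [ 493.7 -355.4  270.7] yaw -5.8 shift [ -2.1  -3.3 200.7] turn after [-0.001 -0.001  0.004] q [-0.1   0.51  0.98  1.61 -0.44  1.26  0.86] F [-0.6  0.3  0.1] w 0.549
```

```bash

python3 -m crank '[[[0,0,0,-2.1,-3.3,40,0.45],[0,0,0,0,0,45,0.45],[0,0,0,0,0,45,0.45],[0,0,0,0,0,30,0.45],[0,0,0,0,0,20,0.45],[0,0,0,0,0,15,0.45],[0,0,0,0,0,5,0.45],[0,0,0,0,0,0,0.45]]]'
python3 - <<'E'
from h import *
to(490,-357,70,-6)
d=cam('top');e=cam('side')
a=cv2.resize(d['pixels'][200:320,370:510],None,fx=2.8,fy=2.8);b=cv2.resize(e['pixels'][310:450,230:400],None,fx=2.35,fy=2.4)
cv2.imwrite('pics/n1.png',np.hstack([a,b[:336,:399]]))
E
```

```text
t: 4.85
position: [490.8, -357.6, 71.7]
tcp_rot: [2.329, 2.107, 0.0]
wrist_force: [0.0, 0.2, 0.1]
gripper_width: 0.552
gripper_force: 0.0
t 4.85 pos [ 490.8 -357.6   71.7] yaw -5.7 shift [ 0.5 -0.9  1.7] turn after [0.001 0.    0.005] q [ 0.02  0.7   0.81  1.83 -0.64  0.89  1.04] F [0.  0.2 0.1] w 0.552
```

View pics/n1.png

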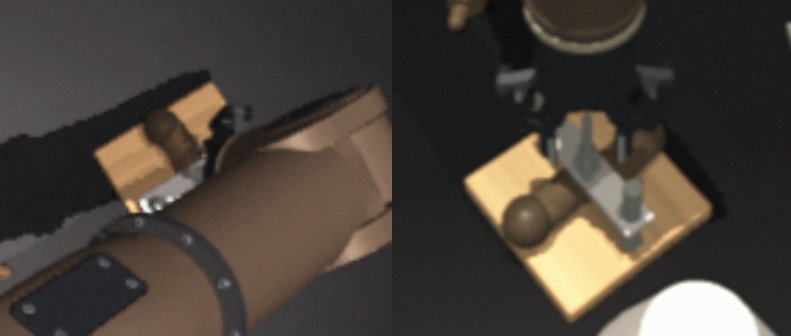

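Crop (right, side view): the blade at (585,145) stands between the two fingertips (553,150) and (625,150), clear of the posts.

```bash

python3 -m crank '[[[0,0,0,0,0,0,1],[0,0,0,0,0,0,1],[0,0,0,0,0,0,1],[0,0,0,0,0,0,1],[0,0,0,0,0,0,1],[0,0,0,0,0,0,1]]]'
python3 -m crank '[[[0,0,0.15,0,0,0,1],[0,0,0.15,0,0,0,1],[0,0,0.15,0,0,0,1],[0,0,0.15,0,0,0,1],[0,0,0.15,0,0,0,1],[0,0,0.15,0,0,0,1],[0,0,0.15,0,0,0,1],[0,0,0.15,0,0,0,1],[0,0,0.15,0,0,0,1],[0,0,0.15,0,0,0,1],[0,0,0.15,0,0,0,1],[0,0,0.15,0,0,0,1]]]'
python3 -c "
from h import *
to(490,-357,70,-114); print(arm.sense()['ft_torque'])"
```

```text
t: 5.7
position: [491.6, -357.8, 72.1]
tcp_rot: [2.328, 2.107, 0.002]
wrist_force: [1.7, 1.0, 5.6]
gripper_width: 0.166
gripper_force: 58.5
t: 7.2
position: [491.5, -357.8, 72.1]
tcp_rot: [3.098, -0.521, 0.003]
wrist_force: [2.1, -0.0, 6.2]
gripper_width: 0.166
gripper_force: 59.3
t 7.2 pos [ 491.5 -357.8   72.1] yaw -109.1 shift [-1.7 -0.2  2.1] turn after [ 0.    -0.002  0.086] q [-0.16  0.94  1.23  1.84 -0.99  1.14 -0.46] F [ 2.1 -0.   6.2] w 0.166
[ 0.00920254 -0.50344388  0.15395892]
```

```bash

python3 -m crank '[[[0,0,0.05,0,0,0,1],[0,0,0.05,0,0,0,1],[0,0,0,0,0,0,1]]]'
python3 -c "
from h import *
to(490,-357,70,-114); print(arm.sense()['ft_torque'])"
```

```text
t: 7.58
position: [491.5, -357.8, 72.1]
tcp_rot: [3.069, -0.669, 0.003]
wrist_force: [3.1, 0.1, 6.1]
gripper_width: 0.166
gripper_force: 59.3
t 7.58 pos [ 491.5 -357.8   72.1] yaw -114.6 shift [-1.7 -0.1  2.1] turn after [ 0.    -0.002 -0.01 ] q [-0.16  0.94  1.24  1.84 -1.    1.15 -0.55] F [3.1 0.1 6.1] w 0.166
[ 0.167333   -0.51498101  0.08671616]
```

```bash

for i in 1; do python3 -m crank '[[[0,0,0.04,0,0,0,1],[0,0,0,0,0,0,1]]]' >/dev/null; python3 -c "
from h import *
to(490,-357,70,-114); print(arm.sense()['ft_torque'])"; python3 -m crank '[[[0,0,0.04,0,0,0,1],[0,0,0,0,0,0,1]]]' >/dev/null; python3 -c "
from h import *
to(490,-357,70,-114); print(arm.sense()['ft_torque'])"; done
```

```text
t 7.83 pos [ 491.6 -357.8   72.1] yaw -116.8 shift [-1.8  0.   2.1] turn after [ 0.    -0.002 -0.05 ] q [-0.16  0.95  1.25  1.84 -1.    1.15 -0.59] F [3.1 0.2 7. ] w 0.164
[ 0.1465324  -0.53873494  0.36084599]
t 8.07 pos [ 491.6 -357.8   72.1] yaw -119.1 shift [-1.7  0.1  2.1] turn after [ 0.    -0.002 -0.089] q [-0.16  0.95  1.25  1.84 -1.    1.16 -0.63] F [2.5 0.4 6.6] w 0.167
[ 0.1178301  -0.50593582  0.61545055]
```

```bash

python3 -m crank '[[[0,0,-0.04,0,0,0,0.5],[0,0,0,0,0,0,0.5],[0,0,0,0,0,0,0.5],[0,0,0,0,0,-10,0.5],[0,0,0,0,0,-30,0.5],[0,0,0,0,0,-45,0.5],[0,0,0,0,0,-50,0.4],[0,0,0,0,0,-50,0.2],[0,0,-0.17,0,0,0,0],[0,0,-0.17,0,0,0,0],[0,0,-0.13,0,0,0,0],[0,0,0,0,0,0,0]]]'
python3 -c "
from h import *
to(475,332,260,-90)"
```

```text
t: 9.57
position: [490.2, -357.7, 257.1]
tcp_rot: [-3.142, 0.001, -0.002]
wrist_force: [0.5, 0.1, 1.1]
gripper_width: 1.002
gripper_force: 0.0
t 9.57 pos [ 490.2 -357.7  257.1] yaw -90.0 shift [ -15.7 -689.7   -2.9] turn after [-0.    -0.001 -0.001] q [-0.17  0.59  1.16  1.64 -0.56  1.29 -0.48] F [0.5 0.1 1.1] w 1.002
```

```bash

python3 -m crank '[[[0,0,0,0,-40,-3,0],[0,0,0,0,-45,0,0],[0,0,0,0,-45,0,0],[0,0,0,0,-45,0,0],[0,0,0,0,-45,0,0],[0,0,0,0,-45,0,0],[0,0,0,0,-45,0,0],[0,0,0,0,-40,0,0]]]'
python3 - <<'E'
from h import *
to(475,332,260,-90)
P=cloud(cam('side')).reshape(-1,3)
q=P[np.all((P>[470,-395,84])&(P<[512,-320,112]),1)]
r=cv2.minAreaRect(q[:,:2].astype(np.float32)); c=q[:,:2].mean(0); w,v=np.linalg.eigh(np.cov((q[:,:2]-c).T)); print(len(q),r,np.degrees(np.arctan2(v[1,1],v[0,1])))
E
```

```text
t: 10.58
position: [490.1, -5.9, 259.6]
tcp_rot: [-3.141, 0.005, -0.0]
wrist_force: [0.7, -0.8, -0.1]
gripper_width: 0.998
gripper_force: 0.0
t 10.57 pos [490.1  -5.9 259.6] yaw -90.2 shift [-1.600e+01 -3.378e+02 -3.000e-01] turn after [-0.001 -0.    -0.003] q [-1.05  0.36  1.28  1.91 -0.38  1.15 -1.2 ] F [ 0.7 -0.8 -0.1] w 0.998
168 ((490.7767028808594, -359.20599365234375), (10.329363822937012, 44.61798858642578), 66.04259490966797) 155.31938605604114
```

```bash

python3 -m crank '[[[0,0,-0.18,0,0,0,0],[0,0,-0.18,0,0,0,0],[0,0,-0.18,0,0,0,0],[0,0,-0.18,0,0,0,0],[0,0,-0.18,0,0,0,0],[0,0,-0.18,0,0,0,0],[0,0,-0.18,0,0,0,0],[0,0,-0.18,0,0,0,0],[0,0,-0.18,0,0,0,0],[0,0,-0.18,0,0,0,0],[0,0,-0.18,0,0,0,0],[0,0,-0.18,0,0,0,0]]]'
python3 -m crank '[[[0,0,-0.18,0,0,0,0],[0,0,-0.18,0,0,0,0],[0,0,-0.18,0,0,0,0],[0,0,-0.18,0,0,0,0],[0,0,-0.18,0,0,0,0],[0,0,-0.08,0,0,0,0],[0,0,0,0,0,0,0]]]'
python3 -c "
from h import *
to(475,332,180,90)"
```

```text
t: 12.12
position: [490.1, -8.1, 259.4]
tcp_rot: [-1.478, -2.772, 0.0]
wrist_force: [-0.2, -0.5, 0.5]
gripper_width: 0.999
gripper_force: 0.0
t: 13.0
position: [490.2, -8.1, 259.3]
tcp_rot: [-0.008, -3.141, 0.0]
wrist_force: [0.9, 0.9, -0.7]
gripper_width: 1.002
gripper_force: 0.0
t 13.0 pos [490.2  -8.1 259.3] yaw 89.7 shift [ 16.9 340.   79.3] turn after [-0.    -0.    -0.005] q [-0.56  0.19  0.56  1.88 -0.12  1.1   1.61] F [ 0.9  0.9 -0.7] w 1.002
```

```bash

python3 - <<'E'
from h import *
P=[cloud(load(n)).reshape(-1,3) for n in('top','side')]
for p in P:
    for lo,hi,x0,x1 in((119,133,402,508),(114,130,520,605),(116,133,402,605)):
        q=p[np.all((p>[x0,322,lo])&(p<[x1,343,hi]),1)]; l=cv2.fitLine(q[:,:2].astype(np.float32),cv2.DIST_HUBER,0,.01,.01).ravel()
        print(len(q),np.degrees(np.arctan(l[1]/l[0])).round(2),l[2:].round(1),'y at 453',(l[3]+(453-l[2])*l[1]/l[0]).round(1),'y at 603',(l[3]+(603-l[2])*l[1]/l[0]).round(1), q[:,0].min().round(1),q[:,0].max().round(1))
    for lo,hi in((570,20),(0,0)): pass
    q=p[np.all((p>[560,322,30])&(p<[640,343,105]),1)]; print('leg',len(q),np.median(q,0).round(1),q.min(0).round(1))
E
python3 -m crank '[[[0,0,0,2.1,42.5,0,0],[0,0,0,2.1,42.5,0,0],[0,0,0,2.1,42.5,0,0],[0,0,0,2.1,42.5,0,0],[0,0,0,2.1,42.5,0,0],[0,0,0,2.1,42.5,0,0],[0,0,0,2.1,42.5,0,0],[0,0,0,2.1,42.5,0,0],[0,0,0,0,0,40,0],[0,0,0,0,0,30,0],[0,0,0,0,0,0,0]]]'
python3 -c "
from h import *
to(475,332,101,90)"
```

```text
221 -0.39 [453.  334.1] y at 453 334.1 y at 603 333.0 403.9 505.9
109 0.02 [563.3 333.9] y at 453 333.9 y at 603 334.0 522.4 603.5
354 0.12 [497.7 333.8] y at 453 333.7 y at 603 334.0 403.9 603.5
leg 49 [567.6 331.3  65.5] [560.  323.2  31.7]
152 -0.2 [445.2 328.6] y at 453 328.6 y at 603 328.1 402.8 486.5
64 -0.45 [574.  331.4] y at 453 332.4 y at 603 331.2 540.8 604.1
236 1.01 [484.3 329.4] y at 453 328.9 y at 603 331.5 402.2 604.1
leg 124 [570.8 329.9  68.3] [560.2 322.   30.4]
t: 14.38
position: [472.6, 331.5, 187.3]
tcp_rot: [-0.007, -3.138, 0.006]
wrist_force: [-0.7, -1.1, 1.1]
gripper_width: 1.003
gripper_force: 0.0
t 14.38 pos [472.6 331.5 187.3] yaw 89.7 shift [-2.7  0.9 86.3] turn after [-0.004 -0.003 -0.004] q [-0.98  0.41  0.38  1.77 -0.17  1.    1.03] F [-0.7 -1.1  1.1] w 1.003
```

```bash

python3 -m crank '[[[-0.004,-0.003,-0.004,-2.5,1,30,0],[0,0,0,0,0,30,0],[0,0,0,0,0,20,0],[0,0,0,0,0,6,0],[0,0,0,0,0,0,0.4],[0,0,0,0,0,0,0.6],[0,0,0,0,0,0,0.7],[0,0,0,0,0,0,1],[0,0,0,0,0,0,1],[0,0,0,0,0,0,1],[0,0,0,0,0,0,1],[0,0,0,0,0,0,1]]]'
python3 - <<'E'
from h import *
to(475,332,101,90)
d=cam('top');e=cam('side')
cv2.imwrite('pics/g1.png',np.hstack([cv2.resize(d['pixels'][190:330,140:280],(400,400)),cv2.resize(e['pixels'][90:230,220:360],(400,400))]))
E
```

```text
t: 15.88
position: [476.7, 334.1, 103.8]
tcp_rot: [-0.005, 3.138, 0.008]
wrist_force: [-0.7, 0.8, 6.9]
gripper_width: 0.172
gripper_force: 61.7
t 15.88 pos [476.7 334.1 103.8] yaw 90.2 shift [ 1.7 -2.1  2.8] turn after [0.005 0.004 0.003] q [-0.94  0.51  0.34  1.85 -0.23  0.81  1.09] F [-0.7  0.8  6.9] w 0.172
```

View pics/g1.png

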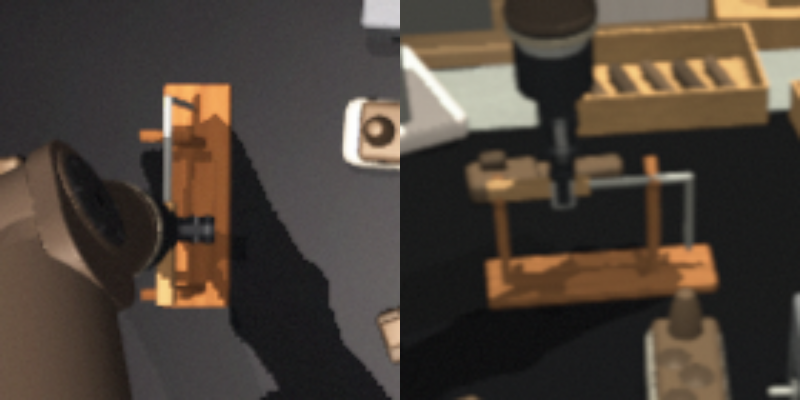

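The fingers (560,180 right crop) grip the handle's front half; the rod is still level in both notches with its leg at (690,210).

```bash

python3 -m crank '[[[0,0,0,0,0,-8,1],[0,0,0,0,0,-15,1],[0,0,0,0,0,-25,1],[0,0,0,0,0,-40,1],[0,0,0,0,0,-40,1],[0,0,0,0,0,-32,1],[0,0,0,0,0,0,1],[0,0,0,0,0,0,1]]]'
python3 - <<'E'
from h import *
to(476.7,334.1,263.8,90)
d=cam('top');e=cam('side')
for n,dd in(('top',d),('side',e)):
    p=cloud(dd).reshape(-1,3)
    for x0,x1 in((400,460),(515,600)):
        q=p[np.all((p>[x0,315,262])&(p<[x1,355,300]),1)]
        if len(q)<5: continue
        print(n,x0,len(q),np.median(q,0).round(1),np.polyfit(q[:,0],q[:,1],1).round(4),np.polyfit(q[:,0],q[:,2],1).round(4))
    q=p[np.all((p>[590,310,150])&(p<[630,355,270]),1)]; print('leg',len(q),np.median(q,0).round(1),q.min(0).round(1),q.max(0).round(1))
cv2.imwrite('pics/g2.png',cv2.resize(e['pixels'][50:230,220:400],(540,540)))
E
```

```text
t: 16.98
position: [475.6, 332.9, 263.1]
tcp_rot: [-0.005, 3.139, 0.006]
wrist_force: [0.3, -0.3, -1.1]
gripper_width: 0.172
gripper_force: 60.9
t 16.98 pos [475.6 332.9 263.1] yaw 90.2 shift [-1.1  1.2 -0.7] turn after [0.004 0.003 0.003] q [-0.99  0.34  0.4   1.67 -0.14  1.16  1.02] F [ 0.3 -0.3 -1.1] w 0.172
top 400 187 [429.2 331.2 286.1] [-6.110000e-02  3.581152e+02] [-7.330000e-02  3.165473e+02]
top 515 143 [556.2 332.9 281.6] [3.400000e-03 3.312978e+02] [-6.600000e-03  2.848404e+02]
leg 31 [599.6 331.  232.5] [597.2 328.7 193.7] [604.6 335.5 266.7]
side 400 181 [431.  325.9 282.4] [-9.000000e-04  3.274482e+02] [-1.420000e-02  2.871205e+02]
side 515 108 [560.2 331.  278.9] [5.600000e-03 3.275494e+02] [-3.550000e-02  2.983739e+02]
leg 78 [599.8 329.8 231.1] [596.5 323.8 188.9] [603.7 336.  267.9]
```

View pics/g2.png

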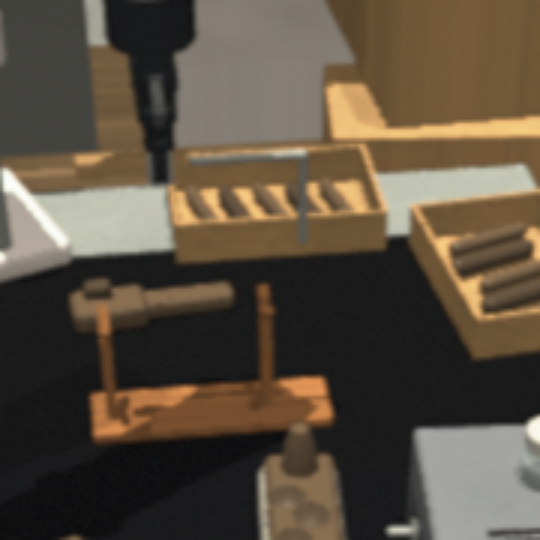

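Side crop: rod hangs level from the gripper, shaft (250,158) and leg (303,200), clear of the rest.

```bash

python3 -m crank '[[[0,0,0,-4.2,-30,0,1],[0,0,0,-4.2,-36,0,1],[0,0,0,-4.2,-36,0,1],[0,0,0,-4.2,-36,0,1],[0,0,0,-4.2,-36,0,1],[0,0,0,-4.2,-36,0,1],[0,0,0,-4.2,-36,0,1],[0,0,0,-4,-35,0,1],[0,0,0,0,0,0,1],[0,0,0,0,0,0,1]]]'
python3 - <<'E'
from h import *
to(509,51.5,113,90)
d=cam('top');e=cam('side')
for n,dd in(('top',d),('side',e)):
    p=cloud(dd).reshape(-1,3)
    q=p[np.all((p>[545,20,268])&(p<[645,80,290]),1)]; print(n,'shaft',len(q),np.polyfit(q[:,0],q[:,1],1).round(4),np.median(q,0).round(1),q[:,0].max())
    q=p[np.all((p>[615,20,170])&(p<[655,80,262]),1)]; print('leg',len(q),np.median(q,0).round(1),q.min(0).round(1),q.max(0).round(1))
    q=p[np.all((p>[610,-20,36])&(p<[652,60,60]),1)]; print('tog',len(q),cv2.fitLine(q[:,:2].astype(np.float32),cv2.DIST_HUBER,0,.01,.01).ravel().round(2),q.min(0).round(1),q.max(0).round(1))
    q=p[np.all((p>[610,60,36])&(p<[652,120,60]),1)]; print('lamp',len(q),np.median(q,0).round(1) if len(q) else '')
cv2.imwrite('pics/p1.png',np.hstack([cv2.resize(d['pixels'][140:280,240:380],(400,400)),cv2.resize(e['pixels'][120:300,270:450],(400,400))]))
E
```

```text
t: 18.32
position: [509.8, 52.8, 261.7]
tcp_rot: [-0.005, 3.14, 0.006]
wrist_force: [0.6, 0.8, -0.6]
gripper_width: 0.173
gripper_force: 60.9
t 18.32 pos [509.8  52.8 261.7] yaw 90.2 shift [  1.1  -1.9 148.6] turn after [0.004 0.002 0.003] q [-0.62  0.23  0.52  1.83 -0.13  1.11  1.51] F [ 0.6  0.8 -0.6] w 0.173
top shaft 57 [-5.5000e-03  5.7384e+01] [614.6  53.9 280.6] 638.8606570718682
leg 7 [633.5  50.8 220.2] [631.5  50.2 191.2] [635.1  52.7 255.4]
tog 36 [ 9.0000e-01 -4.4000e-01  6.3797e+02  1.5630e+01] [624.7   7.2  41.3] [651.6  25.3  53.7]
lamp 9 [646.3  87.3  49.3]
side shaft 155 [6.00000e-04 5.07786e+01] [593.4  51.  279. ] 639.9269846792167
leg 85 [634.9  51.1 228.9] [631.3  46.4 188.1] [639.4  56.5 261.1]
tog 57 [ 9.1000e-01 -4.2000e-01  6.3556e+02  1.2470e+01] [619.5   2.8  41.8] [652.   21.8  52.7]
lamp 11 [647.2  81.9  46.8]
```

View pics/p1.png

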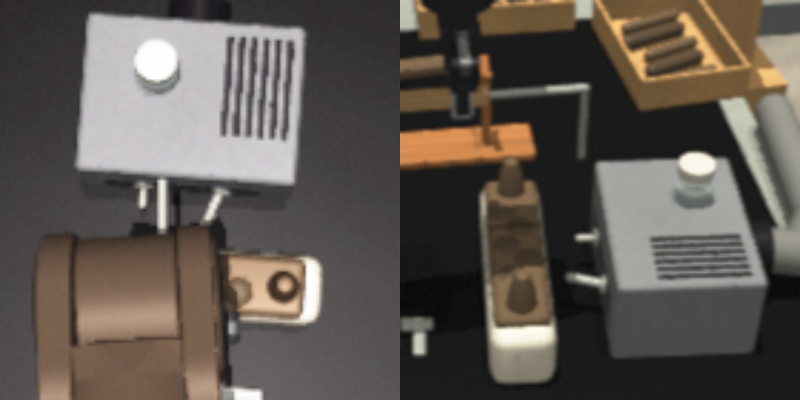

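Top crop: the shaft's end (162,205) lies between short toggle (143,193) and long toggle (215,205), past the jacket. Lower now.

```bash

python3 -m crank '[[[0,0,0,0.5,-1,30,1],[0,0,0,0,0,35,1],[0,0,0,0,0,35,1],[0,0,0,0,0,25,1],[0,0,0,0,0,15,1],[0,0,0,0,0,8,1],[0,0,0,0,0,0,1]]]'
python3 - <<'E'
from h import *
to(509,4,113,90)
e=cam('side');p=cloud(e).reshape(-1,3)
q=p[np.all((p>[615,40,36])&(p<[655,65,110]),1)]; print('leg',len(q),np.median(q,0).round(1),q.min(0).round(1),q.max(0).round(1))
E
```

```text
t: 19.3
position: [510.3, 52.1, 114.3]
tcp_rot: [-0.005, 3.139, 0.006]
wrist_force: [0.0, -1.0, -0.8]
gripper_width: 0.174
gripper_force: 60.9
t 19.3 pos [510.3  52.1 114.3] yaw 90.2 shift [  1.5 -48.1   1.1] turn after [0.004 0.003 0.003] q [-0.55  0.41  0.46  2.01 -0.26  0.77  1.64] F [ 0.  -1.  -0.8] w 0.174
leg 66 [635.1  49.7  76.7] [631.7  45.6  41.7] [640.4  57.4 109.8]
```

```bash

python3 -m crank '[[[0,0,0,0,-6,0,1],[0,0,0,0,-8,0,1],[0,0,0,0,-6,0,1],[0,0,0,0,-5,0,1],[0,0,0,0,-5,0,1],[0,0,0,0,-5,0,1],[0,0,0,0,-5,0,1],[0,0,0,0,-4,0,1],[0,0,0,0,-3,0,1],[0,0,0,0,-2,0,1],[0,0,0,0,0,0,1]]]'
cat > m.py <<'E'
from h import *
to(509,4,113,90)
for n in('side','top'):
    e=cam(n);p=cloud(e).reshape(-1,3)
    q=p[np.all((p>[610,-35,56])&(p<[655,65,110]),1)]; print('leg',len(q),np.median(q,0).round(1) if len(q) else '')
    q=p[np.all((p>[610,-45,36])&(p<[650,40,55]),1)]; 
    if len(q)>4: print('tog',len(q),cv2.fitLine(q[:,:2].astype(np.float32),cv2.DIST_HUBER,0,.01,.01).ravel().round(2),q.min(0).round(1),q.max(0).round(1))
E
python3 m.py
```

```text
t: 20.72
position: [510.2, 3.2, 114.0]
tcp_rot: [-0.006, 3.139, 0.007]
wrist_force: [-0.4, 3.1, -1.1]
gripper_width: 0.174
gripper_force: 60.9
t 20.73 pos [510.2   3.2 114. ] yaw 90.2 shift [1.2 0.8 1. ] turn after [0.004 0.003 0.004] q [-0.46  0.41  0.46  2.02 -0.26  0.77  1.74] F [-0.4  3.1 -1.1] w 0.174
leg 54 [635.2   1.7  82.1]
tog 60 [ 9.3000e-01  3.6000e-01  6.3325e+02 -6.7300e+00] [618.8 -13.9  41.8] [648.8   5.9  53.6]
leg 0 
tog 35 [ 9.5000e-01  3.0000e-01  6.3288e+02 -3.6200e+00] [618.8 -10.3  42.3] [649.    1.5  54.6]
```

```bash

python3 -m crank '[[[0,0,0,0,-2,0,1],[0,0,0,0,-1,0,1],[0,0,0,0,0,0,1]]]'
python3 -c "
from h import *
to(509,4,113,90)"
python3 -m crank '[[[0,0,0,0,4,0,1],[0,0,0,0,8,0,1],[0,0,0,0,8,0,1],[0,0,0,0,6,0,1],[0,0,0,0,0,0,1]]]'
python3 m.py
```

```text
t: 21.2
position: [510.3, 0.8, 114.1]
tcp_rot: [-0.007, 3.139, 0.008]
wrist_force: [-2.3, 5.9, -0.3]
gripper_width: 0.174
gripper_force: 61.5
t 21.2 pos [510.3   0.8 114.1] yaw 90.3 shift [1.2 3.2 1.1] turn after [0.005 0.003 0.005] q [-0.45  0.41  0.46  2.02 -0.26  0.77  1.74] F [-2.3  5.9 -0.3] w 0.174
t: 21.82
position: [510.4, 26.4, 114.2]
tcp_rot: [-0.006, 3.138, 0.006]
wrist_force: [0.0, 0.4, -1.2]
gripper_width: 0.172
gripper_force: 60.9
t 21.82 pos [510.4  26.4 114.2] yaw 90.2 shift [  1.5 -22.4   1.1] turn after [0.004 0.003 0.004] q [-0.5   0.41  0.46  2.02 -0.26  0.77  1.69] F [ 0.   0.4 -1.2] w 0.172
leg 52 [635.3  23.9  80.6]
tog 62 [ 8.6000e-01  5.1000e-01  6.3266e+02 -6.6500e+00] [618.3 -14.8  39.7] [650.   26.8  54.8]
leg 4 [633.7  24.2  70.8]
tog 38 [ 9.5000e-01  3.1000e-01  6.3368e+02 -3.3500e+00] [619.1 -10.3  42.6] [648.5   4.4  53. ]
```

```bash

python3 -m crank '[[[0,0,0,0,6,-15,1],[0,0,0,0,6,-25,1],[0,0,0,0,0,-35,1],[0,0,0,0,0,-35,1],[0,0,0,0,0,-30,1],[0,0,0,0,0,-9,1],[0,0,0,0,0,0,1]]]'
python3 -c "
from h import *
to(475.6,332.9,263,90.2)"
```

```text
t: 22.8
position: [509.8, 37.4, 263.5]
tcp_rot: [-0.005, 3.138, 0.007]
wrist_force: [0.5, -0.3, -1.8]
gripper_width: 0.174
gripper_force: 60.9
t 22.8 pos [509.8  37.4 263.5] yaw 90.2 shift [ 33.3 295.6   1.7] turn after [ 0.004  0.004 -0.   ] q [-0.6   0.23  0.53  1.83 -0.13  1.11  1.55] F [ 0.5 -0.3 -1.8] w 0.174
```

```bash

python3 -m crank '[[[0,0,0,4.2,30,0,1],[0,0,0,4.2,40,0,1],[0,0,0,4.2,40,0,1],[0,0,0,4.2,40,0,1],[0,0,0,4.2,40,0,1],[0,0,0,4.2,40,0,1],[0,0,0,4.2,40,0,1],[0,0,0,4,25.6,0,1],[0,0,0,0,0,0,1],[0,0,0,0,0,0,1]]]'
python3 - <<'E'
from h import *
to(475.6,332.9,263,90.2)
for n in('top','side'):
    p=cloud(cam(n)).reshape(-1,3)
    q=p[np.all((p>[515,315,262])&(p<[600,355,300]),1)]; print(n,len(q),np.median(q,0).round(1),np.polyfit(q[:,0],q[:,1],1).round(4))
    q=p[np.all((p>[590,310,150])&(p<[630,355,270]),1)]; print('leg',len(q),np.median(q,0).round(1),q.min(0).round(1),q.max(0).round(1))
E
```

```text
t: 24.05
position: [475.4, 331.5, 263.2]
tcp_rot: [-0.003, 3.14, 0.003]
wrist_force: [0.4, 0.3, -1.0]
gripper_width: 0.175
gripper_force: 60.9
t 24.05 pos [475.4 331.5 263.2] yaw 90.1 shift [-0.2  1.4  0.2] turn after [ 0.002  0.002 -0.001] q [-0.99  0.34  0.4   1.67 -0.14  1.16  1.01] F [ 0.4  0.3 -1. ] w 0.175
top 109 [558.4 331.7 281.9] [8.700000e-03 3.269342e+02]
leg 28 [599.7 329.6 234.9] [597.1 327.9 197.8] [604.1 332.7 267.3]
side 112 [562.4 327.9 280.9] [7.700000e-03 3.239668e+02]
leg 78 [599.6 328.1 231.9] [596.7 321.1 191. ] [603.1 336.9 269.2]
```

```bash

python3 -m crank '[[[0,0,0,-0.2,1.5,30,1],[0,0,0,0,0,35,1],[0,0,0,0,0,35,1],[0,0,0,0,0,25,1],[0,0,0,0,0,15,1],[0,0,0,0,0,8,1],[0,0,0,0,0,6,1],[0,0,0,0,0,0,1]]]'
python3 -c "
from h import *
to(476.7,334.1,103.8,90.2)"
```

```text
t: 25.15
position: [476.3, 335.0, 110.5]
tcp_rot: [-0.005, 3.138, 0.007]
wrist_force: [-0.1, -0.3, -0.4]
gripper_width: 0.174
gripper_force: 60.9
t 25.15 pos [476.3 335.  110.5] yaw 90.2 shift [-0.4 -0.9  6.7] turn after [ 0.004  0.003 -0.   ] q [-0.95  0.5   0.34  1.84 -0.22  0.83  1.08] F [-0.1 -0.3 -0.4] w 0.174
```

```bash

python3 -m crank '[[[0,0,0,0,-1,3,1],[0,0,0,0,0,2,1],[0,0,0,0,0,1,1],[0,0,0,0,0,0,1]]]'
python3 - <<'E'
from h import *
to(476.7,334.1,103.8,90.2)
d=cam('top');e=cam('side')
cv2.imwrite('pics/r1.png',np.hstack([cv2.resize(d['pixels'][190:330,140:280],(400,400)),cv2.resize(e['pixels'][120:210,230:350],(400,300)).repeat(1,0)[:300].__class__((400,400,3),np.uint8) if 0 else cv2.resize(e['pixels'][110:210,240:340],(400,400))]))
E
```

```text
t: 25.65
position: [476.2, 333.9, 104.4]
tcp_rot: [-0.005, 3.139, 0.006]
wrist_force: [0.0, 0.1, -1.1]
gripper_width: 0.173
gripper_force: 61.0
t 25.65 pos [476.2 333.9 104.4] yaw 90.2 shift [-0.5  0.2  0.6] turn after [ 0.004  0.003 -0.   ] q [-0.94  0.51  0.34  1.85 -0.23  0.82  1.09] F [ 0.   0.1 -1.1] w 0.173
```

View pics/r1.png

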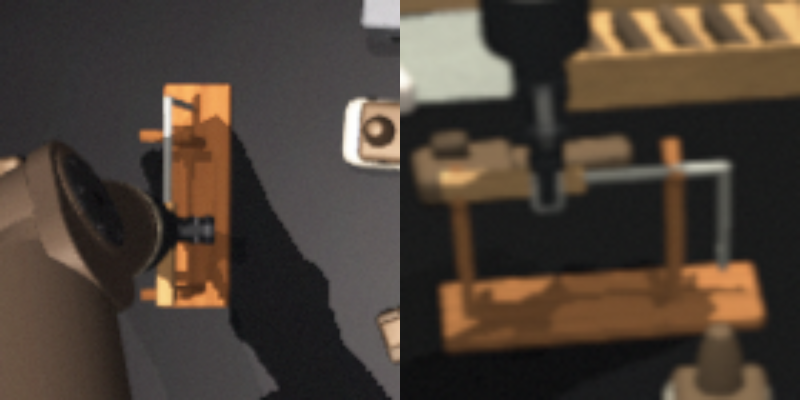

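Both crops match the grasp picture: shaft in the front notch (672,165), handle tail in the rear one (460,190). Release.

```bash

python3 -m crank '[[[0,0,0,0,0,0.7,1],[0,0,0,0,0,0,0.8],[0,0,0,0,0,0,0.6],[0,0,0,0,0,0,0.4],[0,0,0,0,0,0,0.1],[0,0,0,0,0,0,0],[0,0,0,0,0,0,0],[0,0,0,0,0,-15,0],[0,0,0,0,0,-30,0],[0,0,0,0,0,-45,0],[0,0,0,0,0,-50,0],[0,0,0,40,0,-20,0]]]'
python3 -m crank '[[[0,0,0,40,0,0,0],[0,0,0,30,0,0,0],[0,0,0,0,0,0,0],[0,0,0,0,0,0,0]]]'
python3 - <<'E'
from h import *
to(476,334,263,90)
d=cam('top');e=cam('side')
for p in (cloud(d).reshape(-1,3),cloud(e).reshape(-1,3)):
    for lo,hi,x0,x1 in((119,133,402,508),(114,130,520,605)):
        q=p[np.all((p>[x0,318,lo])&(p<[x1,347,hi]),1)]; 
        if len(q)<5: continue
        l=cv2.fitLine(q[:,:2].astype(np.float32),cv2.DIST_HUBER,0,.01,.01).ravel()
        print(len(q),np.degrees(np.arctan(l[1]/l[0])).round(2),l[2:].round(1),np.median(q[:,2]).round(1),q[:,0].min().round(1),q[:,0].max().round(1))
cv2.imwrite('pics/f1.png',e['pixels'])
E
```

```text
t: 27.25
position: [438.6, 333.1, 267.6]
tcp_rot: [0.001, 3.133, 0.012]
wrist_force: [-0.4, 0.7, -0.5]
gripper_width: 1.0
gripper_force: 0.0
t: 27.75
position: [366.5, 332.9, 264.1]
tcp_rot: [-0.004, 3.137, 0.008]
wrist_force: [0.8, -0.2, 0.4]
gripper_width: 1.002
gripper_force: 0.0
t 27.75 pos [366.5 332.9 264.1] yaw 90.2 shift [-109.5    0.8    1.6] turn after [0.005 0.004 0.003] q [-1.15  0.19  0.37  1.86 -0.08  1.1   0.82] F [ 0.8 -0.2  0.4] w 1.002
234 -0.66 [454.2 333.8] 127.2 404.3 505.9
113 0.41 [562.3 334.5] 122.6 522.4 603.2
197 0.17 [451.9 328.8] 126.0 402.2 506.6
94 -2.42 [562.2 331. ] 121.6 520.8 604.4
```

View pics/f1.png

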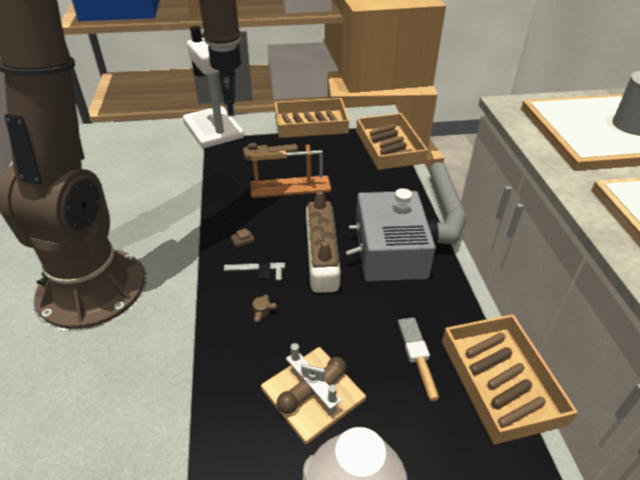

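The rod is back in its notches at (290,153), the long toggle is over to the right (353,252), the nut blade is turned at (313,372), and everything else is where it was. Handing in.

```bash
python3 -c "
from plant import arm
print(arm.close_job())"
```

```text
the job is handed in; nothing more can be done
None
```

I handed the job in at about 28 s of the 69 s allowed, with no verdict returned: in the last pictures the wing nut is fully tight, the long toggle is fully on, the rod lies back in both notches of its rest, and nothing else appears moved.

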